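Clamp a trinket box in the covering jig with the guarded knob

TASK

Set the small trinket box down flat and square on the jig's board between the jaw and the stop, then reach into the guard ring and turn the knob clockwise until you feel the box pinched snugly, a gentle hand clamp (somewhere between 6 and 25 newtons) that holds it but is not forced, and let go. Do not lean on the guard ring, and leave the other things on the table where they are.

Things in the scene. Friction and masses are not known exactly. Their poses are not given: they have to be found in the camera images.
- block_center (a point): Centre (half-way up) of the small closed wooden trinket box, 120 x 50 x 44 mm (its x, y, z), pale wood with a dark line round it, 0.2 to 0.4 kg, standing on the table. Its x axis runs along its length, z up; take it across its 50 mm width.
- jig: Clamping jig fixed to the table: plywood board 340 x 120 x 12 mm (x -180 to +160 mm). Origin on the table under it, z up, x the clamping direction. At the -x end a grey gear tower 100 x 100 mm, top 62 mm above the table, centred at x = -115 mm, with guard ring and knob. At the +x end a grey stop with a sprung wooden pad, 36 mm tall, which gives about 1 mm per 6 N, 8 mm at most.
- seat (a point): Point on top of the jig's board (12 mm above the table) between jaw and stop, at jig x = 22 mm, y = 0; axes as the jig's. The box's middle belongs over it, its length along the jig's x. The stop was set by earlier users: its pad's face lies 66 to 80 mm along +x from here, just where is not reported; the jaw's face starts 66 to 72 mm along -x.
- jaw: Wooden jaw, 12 mm thick, 70 mm wide and 35 mm tall, in front of the tower; its origin lies at the foot of its clamping face, on the board, axes as the jig's. A rack drives it: it moves 14 mm along +x of the jig per rad of the knob and pushes the box against the stop.
- guard: Round steel guard ring fixed on the tower round the knob: inner diameter 88 mm, outer 96 mm, 38 mm tall, rim 100 mm above the table. Origin at the centre of its lower edge, on the knob's axis. The rim stands 5 mm above the knob's top, so fingers must go down inside the ring, partly opened, beside the bar, and keep off the ring.
- knob_grip (a point): Point on the vertical axis of the black knob, at the height to grip (10 mm under the knob's top, 85 mm above the table). The knob is a bar 46 x 14 mm, 28 mm tall, on a round skirt of 48 mm diameter whose top is 67 mm above the table. The point's x axis runs along the bar; the bar is gripped across its 14 mm.
- knob (a joint): Knob angle, rad, 0 to 3.6: 0 is jaw fully back; it grows clockwise seen from above and closes the jaw. Starts at 0 to 0.4. Dry friction of about 0.24 N m resists turning and keeps it where it is left (up to some 17 N at the jaw); clamping adds 0.014 N m per newton of jaw force. The box is pinched after 0.9 to 2.3 rad, so expect to take a fresh grip.
- big_box: Bystander: larger closed wooden box, 150 x 110 x 75 mm. Origin under its centre.
- glue_bottle: Bystander: white plastic bottle, 60 mm diameter, 170 mm tall. Origin under its centre.
- tape_roll: Bystander: cardboard tape roll lying flat, 90 mm diameter, 24 mm tall. Origin under its centre.
- hammer: Bystander: hammer lying on the table.
- screwdriver: Bystander: screwdriver lying on the table.
- tack_jar: Bystander: small glass jar, 52 mm diameter, 60 mm tall. Origin under its centre.
- mug: Bystander: white mug, 80 mm diameter, 90 mm tall. Origin under its centre.
There are look-alikes about, which are no part of the job. What is shaped like the part that bears block_center but green or pink is not meant.

How it is judged:
On the way, in this order (a step that is already met when the one before it is completed fails the run):
1. the trinket box stands on the jig's board between jaw and stop, let go, not yet clamped (z of block_center in the frame of seat between 0.018 and 0.026 m and y of block_center in the frame of seat between -0.015 and 0.015 m and x of block_center in the frame of seat between -0.03 and 0.03 m and contact force between the fingers and anything else below 0.2 N and contact force between jaw and anything else below 4 N), for 0.2 s.
2. the jaw pinches the box against the stop with more than 6 N (contact force between jaw and anything else above 6 N), for 0.3 s.
At the end, for the whole second after the job is handed in: The trinket box lies flat on the board (within 4 mm), within 15 mm of the jig's middle line and 30 mm of the seat lengthwise, square to the jig within 0.12 rad, and the jaw presses on it with 6 to 25 N by itself, the knob at rest (contact force between jaw and anything else between 6 and 25 N and z of block_center in the frame of seat between 0.018 and 0.026 m and y of block_center in the frame of seat between -0.015 and 0.015 m and x of block_center in the frame of seat between -0.03 and 0.03 m and angle between the x axis of block_center and the x axis of jig, either way round below 0.12 rad and angle between block_center's own z axis and vertical below 0.06 rad and velocity of joint knob between -0.05 and 0.05 rad/s); the robot touches nothing.
It fails at once if the jaw was forced: more than 25 N on it (contact force between jaw and anything else above 25 N).
It fails at once if leaned on the guard ring with more than 15 N (contact force between any of the fingers, the arm and guard above 15 N).
It fails at once if another thing on the table was shifted by more than 20 mm (distance of any of big_box, glue_bottle, tape_roll, hammer, screwdriver, tack_jar, mug from where it was at the start of the episode above 0.02 m).
It also fails if it takes over 67 s, if anything falls off the work surface, if the arm or the gripper's body presses on something with over 40 N, if the wrist force passes 120 N, or if a joint passes its speed limit or range.

ROBOT

A 6-joint arm with a two-finger parallel gripper is mounted at the origin on the work surface. World frame = base frame: x ahead of the robot, y to its left, z up, the work surface at z = 0. Lengths are in m, angles in rad, forces in N, time in s.
With the tool pointing down it reaches from about 0.325 to 0.85 m from the base axis. Payload 15.5 kg.
Tool frame: the origin (TCP) lies at the very end of the fingers, on their centre line; the grasp point (between the pads) lies env.pinch_z behind it (env.pinch_z is the distance from the TCP to the grasp point, in m); x points along the fingers, y is the direction in which the jaws open and shut, and the axes are right-handed (so a half turn about x gives the same grasp; the last joint's range is limited). The gripper opens to 91 mm and grips with 3 to 60 N. Pads are 32 mm wide; open, the fingers measure 118 mm over their backs; the gripper's body (76 mm by 178 mm) begins 60 mm behind the grasp point.
Start: joints at [-1.244, 0.494, 1.345, -0, 1.302, -0.096], TCP at [0.256, -0.57, 0.214] pointing down, gripper open.
Joint ranges: [-2.91, 2.91], [-0.82, 2.16], [0.22, 2.67], [-1.22, 4.37], [0.12, 2.79], [-3.08, 3.08]. Speed limits (rad/s): [1.89, 1.89, 2.57, 3.01, 3.01, 3.01].

INTERFACE

Orientations are given as a unit quaternion [x, y, z, w].
In Python, from rig import env, get_image, camera_model gives the robot as it stands. The module is installed in compiled form; this text tells all that it offers.
- The arm moves only by the tool move_arm, never from a script. Its argument "plan" is a list of rows, each an object with "delta_pos": the shift along the tool's x, y, z in m, a list of three; "turn": the turn, a rotation vector about the tool's x, y, z in rad, a list of three. A call has 1 to 8 rows; each row is the pose to reach, as a shift and turn from the pose commanded when the call began, along the tool's axes at that moment; what a row does not reach only later rows make up. A row lasts 1/10 s, in which the tool goes at most 50 mm and 8.59 degrees, less where a joint would pass 70% of its speed; a pose out of reach is approached as far as the arm can. A call with a gripper value outside its range is refused whole. "grip" is the finger opening in m, from 0 to 0.0912, set as the call begins (left out, the last holds). The fingers move at their own pace and stop on an object; "force" is the grip in N (left out, the last holds). Time passes only in rows, so rows that repeat a pose let the fingers close. It gives the time, the measured TCP pose, the force and the opening at its end, in the units of the state.
- env.get_obs(): the state, without advancing time (a new reading comes with each control period).
- get_image(name): name is "scene" or "top"; returns (picture, depth): 420x560x3 uint8, red, green, blue; 420x560 float32, m along the optical axis (not along the pixel's ray), 0 where there is no reading.
- camera_model(name): a dict with "intrinsics" (3x3 intrinsics, pixels), "k1" (the pictures are not rectified: a ray, as slopes to the right and down, at radius r is drawn at 1 + k1 r^2 times it, then the intrinsics apply), "world_to_cam" (4x4, takes a point from world to camera coordinates). Camera axes: x right, y up, looking along -z (the intrinsics and any distortion apply to the point x, -y, -z); pixel columns grow to the right and rows downward; lengths in m; the calibration is good to about 2 mm. A picture is of the moment at which its call begins. camera_model takes no time and is no camera call.
- env.sign_off(): hands the job in, once; it reports no verdict.
The state is a dict: "time": time; "qpos": joint angles; "joint_velocities": joint speeds; "joint_efforts": joint torques, N m; "tool_pos": TCP position; "orientation": TCP orientation; "contact_force": force on the tool from outside, world axes, zero at the start; "torque": the same for the moment, N m; "grip_width": finger opening in m.
Only numpy, scipy, OpenCV 4.12 (cv2) and the standard library are available. Lean on these libraries where they do the work, as an engineer would, in place of code of your own. Each camera call takes 0.05 s, during which the arm holds its last target. There are 200 camera calls.

## Working session

There is one attempt and no reset: what is moved stays moved. The work goes in short steps, Python scripts to look and compute and a tool call to move; the robot and the scene stay as the last step left them, time stands still between calls to the robot, and variables do not carry over. Pictures are saved under pics/ and viewed, on a budget of 10 in all, crops included, one or two more only if the job needs it, and the job is handed in when it is done.

Besides the shell and the picture viewer there is one more tool, called as name(argument=value, ...), one argument or row to a line, values as JSON. move_arm: Moves the arm, as the interface text tells. Its arguments: {"type":"object","properties":{"plan":{"type":"array","items":{"type":"object","properties":{"delta_pos":{"type":"array","items":{"type":"number"}},"turn":{"type":"array","items":{"type":"number"}}}}},"grip":{"type":"number"},"force":{"type":"number"}},"required":["plan"]}

```bash
mkdir -p pics
cat > h.py <<'E'
import numpy as np, cv2
from rig import env, get_image, camera_model
from scipy.spatial.transform import Rotation as R
def snap(n):
    im,d=get_image(n); np.savez(f'pics/{n}.npz',im=im,d=d); cv2.imwrite(f'pics/{n}_raw.png',im[:,:,::-1]); return im,d
def load(n):
    z=np.load(f'pics/{n}.npz'); return z['im'],z['d']
def crop(n,u0,v0,u1,v1,s,out):
    im,_=load(n); cv2.imwrite(out,cv2.resize(im[v0:v1,u0:u1,::-1],None,fx=s,fy=s,interpolation=cv2.INTER_CUBIC))
def rays(n,uv):
    m=camera_model(n); K=np.array(m['intrinsics']); k=m['k1']
    p=(np.atleast_2d(uv)-[K[0,2],K[1,2]])/[K[0,0],K[1,1]]
    q=p.copy()
    for _ in range(20): q=p/(1+k*(q**2).sum(1,keepdims=True))
    T=np.linalg.inv(np.array(m['world_to_cam']))
    return T, np.c_[q[:,0],-q[:,1],-np.ones(len(q))]
def at_z(n,uv,z):
    T,c=rays(n,uv); d=c@T[:3,:3].T; o=T[:3,3]
    return o+d*((z-o[2])/d[:,2])[:,None]
def at_d(n,uv,d):
    T,c=rays(n,uv); return (c*np.asarray(d)[:,None])@T[:3,:3].T+T[:3,3]
def cloud(n):
    im,d=load(n); v,u=np.mgrid[:420,:560]; P=at_d(n,np.c_[u.ravel(),v.ravel()],d.ravel()); P[d.ravel()==0]=np.nan
    return P.reshape(420,560,3)
E
python3 - <<'E'
from h import *
o=env.get_obs(); print(o, env.pinch_z)
a,_=snap('scene'); b,_=snap('top')
for n in('scene','top'):
    m=camera_model(n); print(n,m['intrinsics'],m['k1'],np.linalg.inv(m['world_to_cam']).round(3))
E
```

```text
{'time': 0.0, 'qpos': array([-1.24449382e+00,  4.94210714e-01,  1.34613457e+00,  1.60862955e-05,
        1.30247803e+00, -9.55056540e-02]), 'joint_velocities': array([ 9.70188753e-05, -1.05150104e-03,  2.04543426e-04, -2.49500775e-03,
        3.78893972e-04, -9.29356104e-04]), 'joint_efforts': array([ 4.10951528e-03, -8.78810978e+01, -3.81839454e+01,  7.09807989e-02,
        5.35307208e-02, -1.66610025e-04]), 'tool_pos': array([ 0.25576542, -0.56985904,  0.21331998]), 'orientation': array([-0.69139428, -0.14845992,  0.69148358, -0.14759424]), 'contact_force': array([-0.85358299, -0.06450401,  0.13673905]), 'torque': array([ 0.03078883, -0.0119792 , -0.00826872]), 'grip_width': 0.09153647070938878} 0.0188
scene [[399.09758197   0.         278.9347723 ]
 [  0.         399.09758197 213.53250045]
 [  0.           0.           1.        ]] 0.01784549834501717 [[-0.832 -0.46   0.31   0.854]
 [ 0.554 -0.696  0.457  0.558]
 [ 0.006  0.552  0.834  1.049]
 [ 0.     0.     0.     1.   ]]
top [[536.19115137   0.         270.24425419]
 [  0.         536.19115137 201.86897855]
 [  0.           0.           1.        ]] -0.1905885806997783 [[-0.011  0.996 -0.087  0.324]
 [-1.    -0.012 -0.018  0.002]
 [-0.019  0.087  0.996  1.578]
 [ 0.     0.     0.     1.   ]]
```

View pics/top_raw.png

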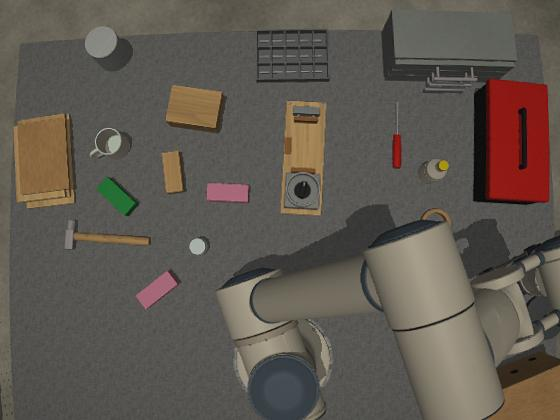

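View pics/scene_raw.png

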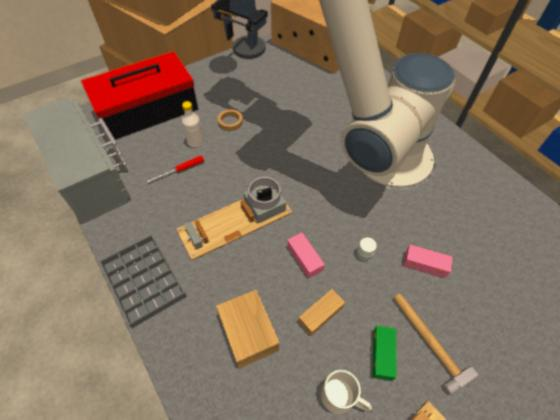

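The top view shows these candidates for the box:
- pale wood block at (172,172)
- green at (116,196)
- pinks at (228,192) and (157,289)
- big box at (194,108)

By the description I choose (172,172). The jig is at about (303,157), with the stop at the top and the knob at (302,190). I'll check this in a close crop.

Run:
```python
from h import *
crop('top',150,90,340,225,4.2,'pics/c1.png')
P=cloud('top'); im,d=load('top')
# points on box top
def rect(mask,name):
    Q=P[mask]; r=cv2.minAreaRect((Q[:,:2]*1000).astype(np.float32)); print(name,len(Q),r,np.median(Q,0).round(4))
v,u=np.mgrid[:420,:560]
w=(abs(u-172)<18)&(abs(v-172)<28)
print('box z',np.nanpercentile(P[w][:,2],[5,50,80,95]).round(4))
rect(w&(P[...,2]>0.035)&(P[...,2]<.055),'box')
w=(u>275)&(u<335)&(v>95)&(v<220)
rect(w&(P[...,2]>0.006),'jig')
rect(w&(P[...,2]>0.056)&(P[...,2]<.068),'towertop')
rect(w&(P[...,2]>0.09),'ring/knob')
rect(w&(P[...,2]>0.025)&(v<135),'stop')
```

```text
box z [-0.0056  0.003   0.0428  0.0471]
box 667 ((552.075439453125, 316.8980407714844), (120.45500946044922, 48.933658599853516), 8.079673767089844) [0.5503 0.3162 0.0436]
jig 4510 ((594.8921508789062, -74.24598693847656), (174.12086486816406, 371.2598876953125), 89.29622650146484) [ 0.5865 -0.0672  0.0152]
towertop 784 ((571.2086791992188, -66.67510986328125), (99.71437072753906, 263.39178466796875), 85.89881896972656) [ 0.4863 -0.0598  0.062 ]
ring/knob 250 ((489.6468200683594, -60.444908142089844), (93.4476547241211, 92.19151306152344), 0.009133011102676392) [ 0.491  -0.0608  0.0976]
stop 383 ((719.56982421875, -76.46151733398438), (77.01788330078125, 51.71781539916992), 86.43439483642578) [ 0.7181 -0.0764  0.0454]
```

View pics/c1.png

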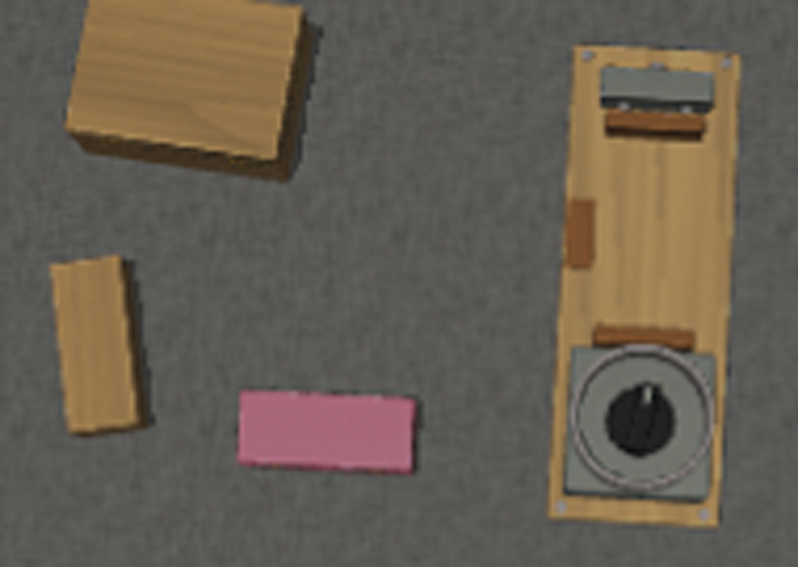

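Run:
```python
from h import *
P=cloud('top'); im,d=load('top')
c=np.array([[575,45],[740,55],[718,525],[548,517]])/4.2+[150,90]-.4
C=at_z('top',c,0.012)[:,:2]; print(C.round(4), C.mean(0))
ax=(C[0]+C[1]-C[2]-C[3])/2; L=np.linalg.norm(ax); th=np.arctan2(ax[1],ax[0]); print('len',L,'wid',np.linalg.norm(C[0]-C[1]),np.linalg.norm(C[3]-C[2]),'th',th)
Rj=np.array([[np.cos(th),-np.sin(th)],[np.sin(th),np.cos(th)]])
O=C.mean(0)+Rj@[0.010,0]; print('jig',O,'seat',O+Rj@[.022,0],'knob',O+Rj@[-.115,0])
np.savez('jig.npz',O=O,th=th)
# ring by circle fit on depth
for n in('top','scene'):
    Q=cloud(n); J=(Q[...,:2]-O)@Rj; z=Q[...,2]
    r=np.hypot(J[...,0]+.115,J[...,1])
    m=(r<.06)&(z>.094)&(z<.104); X=Q[m]; A=np.c_[2*X[:,:2],np.ones(len(X))]; s=np.linalg.lstsq(A,(X[:,:2]**2).sum(1),rcond=None)[0]
    print(n,'ring',s[:2].round(4),'r',np.sqrt(s[2]+s[0]**2+s[1]**2),len(X), X[:,2].mean())
    m=(r<.028)&(z>.082); X=Q[m]; 
    if len(X)>3:
        e=cv2.minAreaRect((X[:,:2]*1000).astype(np.float32)); print(n,'bar',len(X),X.mean(0).round(4),e)
    # features along the midline
    for nm,xr,yr in(('pad/stop',(.07,.15),(-.03,.03)),('jaw',(-.075,-.03),(-.03,.03)),('block',(0,.06),(.03,.07))):
        m=(J[...,0]>xr[0])&(J[...,0]<xr[1])&(J[...,1]>yr[0])&(J[...,1]<yr[1])&(z>.018)
        X=np.c_[J[m],z[m]]; 
        if len(X): print(n,nm,len(X),np.percentile(X,[2,50,98],axis=0).round(4).tolist())
crop('top',280,165,325,215,12,'pics/c2a.png'); crop('scene',225,160,300,225,8,'pics/c2b.png')
a=cv2.imread('pics/c2a.png');b=cv2.imread('pics/c2b.png'); h=520
a=cv2.resize(a,(int(a.shape[1]*300/a.shape[0]),300)); b=cv2.resize(b,(int(b.shape[1]*300/b.shape[0]),300)); cv2.imwrite('pics/c2.png',np.hstack([a,b]))
```

```text
[[ 0.7661 -0.0208]
 [ 0.7574 -0.1387]
 [ 0.4215 -0.1156]
 [ 0.4285  0.0028]] [ 0.59337249 -0.06809062]
len 0.33758683731619454 wid 0.11816684309356498 0.11862846438608383 th -0.06924142054075853
jig [ 0.60334852 -0.06878248] seat [ 0.62529581 -0.07030457] knob [ 0.48862409 -0.06082607]
top ring [ 0.4893 -0.0609] r 0.04053442903369484 188 0.0986849167850177
top bar 84 [ 0.4894 -0.0607  0.0942] ((490.2966003417969, -60.979190826416016), (13.560163497924805, 46.53667449951172), 75.18215942382812)
top pad/stop 342 [[0.0908, -0.0287, 0.0189], [0.1137, -0.0004, 0.0449], [0.1389, 0.0287, 0.0526]]
top jaw 188 [[-0.0748, -0.0284, 0.0299], [-0.0576, 0.0005, 0.0506], [-0.0458, 0.0288, 0.1018]]
top block 13 [[0.0007, 0.0306, 0.0181], [0.0333, 0.0404, 0.0193], [0.0576, 0.0551, 0.0206]]
scene ring [ 0.4914 -0.0594] r 0.042927797524763514 175 0.09769017443984725
scene bar 88 [ 0.4919 -0.058   0.0916] ((491.42303466796875, -59.85218048095703), (16.841413497924805, 45.783931732177734), 73.21880340576172)
scene pad/stop 252 [[0.0953, -0.0281, 0.0226], [0.1201, 0.0012, 0.0461], [0.1402, 0.0295, 0.0502]]
scene jaw 261 [[-0.0731, -0.0291, 0.0225], [-0.063, 0.0045, 0.0485], [-0.0448, 0.0289, 0.1003]]
```

View pics/c2.png

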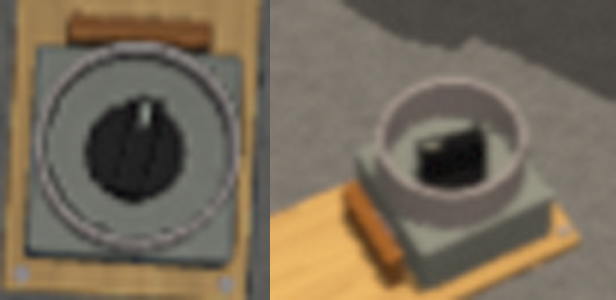

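```bash
cat >> h.py <<'E'
def go(p,yaw):
    """print delta for TCP at p, tool x down, tool y at world angle yaw (mod pi nearest both)"""
    o=env.get_obs(); R0=R.from_quat(o['orientation']); 
    print('t',round(o['time'],2),'tcp',o['tool_pos'].round(4),'yaw_y',round(np.arctan2(*R0.as_matrix()[[1,0],1]),3),'j6',o['qpos'][5].round(3),'F',o['contact_force'].round(2),'T',o['torque'].round(3),'w',round(o['grip_width'],4))
    for y in (yaw,yaw+np.pi):
        yy=np.array([np.cos(y),np.sin(y),0]); xx=np.array([0,0,-1.]); M=np.c_[xx,yy,np.cross(xx,yy)]
        print(' yaw',round(y,3),'dpos',R0.inv().apply(np.array(p)-o['tool_pos']).round(4),'turn',(R0.inv()*R.from_matrix(M)).as_rotvec().round(4))
E
python3 - <<'E'
from h import *
P=cloud('scene'); v,u=np.mgrid[:420,:560]
w=(abs(u-322)<28)&(abs(v-312)<28)&(P[...,2]>.036)&(P[...,2]<.056); print(cv2.minAreaRect((P[w][:,:2]*1000).astype(np.float32)),w.sum())
print(at_z('top',[[172.3,160]],.044)) 
go([.552,.316,.13],np.radians(98.1))
E
```

```text
((553.1300048828125, 317.8455505371094), (121.55825805664062, 52.52162551879883), 7.208878040313721) 903
[[0.58437273 0.31593527 0.044     ]]
t 0.1 tcp [ 0.2558 -0.5699  0.2134] yaw_y -1.149 j6 -0.096 F [-0.59  1.11  0.06] T [0.044 0.08  0.004] w 0.0907
 yaw 1.712 dpos [ 0.0842 -0.6868 -0.633 ] turn [-2.8611e+00 -1.6000e-03  1.0000e-04]
 yaw 4.854 dpos [ 0.0842 -0.6868 -0.633 ] turn [2.805e-01 1.000e-04 1.100e-03]
```

move_arm(
  plan=[
    {"delta_pos":[0,-0.687,-0.634],"turn":[-2.85,0,0]},
    {"delta_pos":[0,-0.687,-0.634],"turn":[-2.85,0,0]},
    {"delta_pos":[0,-0.687,-0.634],"turn":[-2.85,0,0]},
    {"delta_pos":[0,-0.687,-0.634],"turn":[-2.85,0,0]},
    {"delta_pos":[0,-0.687,-0.634],"turn":[-2.85,0,0]},
    {"delta_pos":[0,-0.687,-0.634],"turn":[-2.85,0,0]},
    {"delta_pos":[0,-0.687,-0.634],"turn":[-2.85,0,0]},
    {"delta_pos":[0,-0.687,-0.634],"turn":[-2.85,0,0]},
  ],
  grip=0.09,
)

```text
time: 0.9
tool_pos: [0.3831, -0.189, 0.2139]
orientation: [0.486, 0.514, -0.486, 0.514]
contact_force: [1.7, -0.4, 0.1]
grip_width: 0.0901
```

```bash
python3 -c "
from h import *
go([.5525,.317,.13],1.703)"
```

```text
t 0.9 tcp [ 0.3831 -0.189   0.2139] yaw_y 0.057 j6 -0.655 F [ 1.71 -0.41  0.07] T [-0.067 -0.154 -0.068] w 0.0901
 yaw 1.703 dpos [ 0.0839  0.1978 -0.4956] turn [-1.6462e+00 -0.0000e+00 -1.0000e-04]
 yaw 4.845 dpos [ 0.0839  0.1978 -0.4956] turn [ 1.4954e+00 -1.0000e-04  0.0000e+00]
```

move_arm(
  plan=[
    {"delta_pos":[0,0.198,-0.496],"turn":[-1.646,0,0]},
    {"delta_pos":[0,0.198,-0.496],"turn":[-1.646,0,0]},
    {"delta_pos":[0,0.198,-0.496],"turn":[-1.646,0,0]},
    {"delta_pos":[0,0.198,-0.496],"turn":[-1.646,0,0]},
    {"delta_pos":[0,0.198,-0.496],"turn":[-1.646,0,0]},
    {"delta_pos":[0,0.198,-0.496],"turn":[-1.646,0,0]},
    {"delta_pos":[0,0.198,-0.496],"turn":[-1.646,0,0]},
    {"delta_pos":[0,0.198,-0.496],"turn":[-1.646,0,0]},
  ],
)

```text
time: 1.7
tool_pos: [0.5123, 0.1898, 0.2138]
orientation: [0.11, 0.699, -0.11, 0.698]
contact_force: [1.2, 0.0, 0.2]
grip_width: 0.0899
```

```bash
python3 -c "
from h import *
go([.5525,.317,.08],1.703)"
```

```text
t 1.7 tcp [0.5123 0.1898 0.2138] yaw_y 1.257 j6 -1.012 F [1.17 0.05 0.19] T [ 0.077 -0.185  0.021] w 0.0899
 yaw 1.703 dpos [ 0.1337  0.1334 -0.0009] turn [-4.455e-01 -3.000e-04  2.000e-04]
 yaw 4.845 dpos [ 0.1337  0.1334 -0.0009] turn [2.6961e+00 3.0000e-04 4.0000e-04]
```

move_arm(
  plan=[
    {"delta_pos":[0,0.133,-0.001],"turn":[-0.446,0,0]},
    {"delta_pos":[0,0.133,-0.001],"turn":[-0.446,0,0]},
    {"delta_pos":[0,0.133,-0.001],"turn":[-0.446,0,0]},
    {"delta_pos":[0,0.133,-0.001],"turn":[-0.446,0,0]},
    {"delta_pos":[0.1,0.133,-0.001],"turn":[-0.446,0,0]},
    {"delta_pos":[0.13,0.133,-0.001],"turn":[-0.446,0,0]},
    {"delta_pos":[0.13,0.133,-0.001],"turn":[-0.446,0,0]},
    {"delta_pos":[0.13,0.133,-0.001],"turn":[-0.446,0,0]},
  ],
)

```text
time: 2.5
tool_pos: [0.5503, 0.3125, 0.0798]
orientation: [-0.045, 0.708, 0.043, 0.703]
contact_force: [-0.1, -0.1, 0.6]
grip_width: 0.09
```

Run:
```python
from h import *
snap('scene'); snap('top'); crop('scene',260,240,400,350,5,'pics/c3.png')
go([.5525,.317,.010],1.703)
```

```text
t 2.6 tcp [0.5532 0.3139 0.0846] yaw_y 1.696 j6 -1.274 F [ 1.13 -0.13  0.71] T [ 0.087 -0.14  -0.019] w 0.09
 yaw 1.703 dpos [ 0.0746  0.0032 -0.0003] turn [-0.0068 -0.0003  0.0001]
 yaw 4.845 dpos [ 0.0746  0.0032 -0.0003] turn [3.1348e+00 2.0000e-04 5.0000e-04]
```

View pics/c3.png

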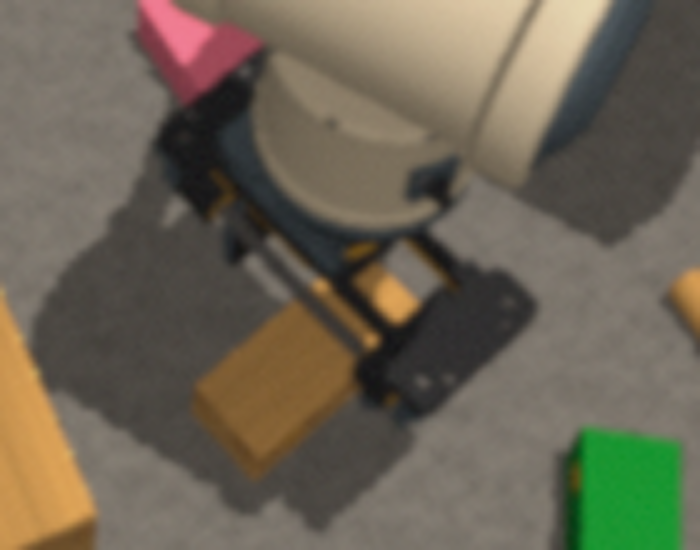

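The wood block, at (270,390) in the crop, lies between the fingers and clear of the green and pink ones. Going down now.

move_arm(
  plan=[
    {"delta_pos":[0.04,0.003,0]},
    {"delta_pos":[0.065,0.003,0]},
    {"delta_pos":[0.074,0.003,0]},
    {"delta_pos":[0.074,0.003,0]},
    {"delta_pos":[0.074,0.003,0]},
  ],
)

```text
invalid input
```

move_arm(
  plan=[
    {"delta_pos":[0,0,0]},
    {"delta_pos":[0,0,0]},
    {"delta_pos":[0,0,0]},
    {"delta_pos":[0,0,0]},
    {"delta_pos":[0,0,0]},
    {"delta_pos":[0,0,0]},
    {"delta_pos":[0,0,0]},
    {"delta_pos":[0,0,0]},
  ],
  grip=0.03,
  force=20,
)

```text
invalid input
```

Run:
```python
from h import *
go([.5525,.317,.11],1.703)
```

```text
t 2.6 tcp [0.5532 0.3139 0.0846] yaw_y 1.696 j6 -1.274 F [ 1.13 -0.13  0.71] T [ 0.087 -0.14  -0.019] w 0.09
 yaw 1.703 dpos [-0.0254  0.0032 -0.0004] turn [-0.0068 -0.0003  0.0001]
 yaw 4.845 dpos [-0.0254  0.0032 -0.0004] turn [3.1348e+00 2.0000e-04 5.0000e-04]
```

Each row needs a turn as well.

move_arm(
  plan=[
    {"delta_pos":[0.04,0.003,0],"turn":[0,0,0]},
    {"delta_pos":[0.065,0.003,0],"turn":[0,0,0]},
    {"delta_pos":[0.074,0.003,0],"turn":[0,0,0]},
    {"delta_pos":[0.074,0.003,0],"turn":[0,0,0]},
    {"delta_pos":[0.074,0.003,0],"turn":[0,0,0]},
  ],
)

```text
time: 3.1
tool_pos: [0.5539, 0.3176, 0.0119]
orientation: [-0.044, 0.705, 0.045, 0.707]
contact_force: [-0.2, -0.9, -0.3]
grip_width: 0.0901
```

move_arm(
  plan=[
    {"delta_pos":[0,0,0],"turn":[0,0,0]},
    {"delta_pos":[0,0,0],"turn":[0,0,0]},
    {"delta_pos":[0,0,0],"turn":[0,0,0]},
    {"delta_pos":[0,0,0],"turn":[0,0,0]},
    {"delta_pos":[0,0,0],"turn":[0,0,0]},
    {"delta_pos":[0,0,0],"turn":[0,0,0]},
    {"delta_pos":[0,0,0],"turn":[0,0,0]},
    {"delta_pos":[0,0,0],"turn":[0,0,0]},
  ],
  grip=0.03,
  force=20,
)

```text
time: 3.9
tool_pos: [0.5527, 0.3171, 0.01]
orientation: [-0.045, 0.706, 0.045, 0.706]
contact_force: [0.3, -1.2, 2.4]
grip_width: 0.0498
```

Run:
```python
from h import *
go([.5525,.317,.11],1.703)
```

```text
t 3.9 tcp [0.5527 0.3171 0.01  ] yaw_y 1.697 j6 -1.27 F [ 0.31 -1.17  2.39] T [-0.114 -0.058 -0.03 ] w 0.0498
 yaw 1.703 dpos [-0.1    -0.0001 -0.0002] turn [-0.006   0.0001  0.    ]
 yaw 4.845 dpos [-0.1    -0.0001 -0.0002] turn [ 3.1356e+00  0.0000e+00 -1.0000e-04]
```

move_arm(
  plan=[
    {"delta_pos":[-0.04,0,0],"turn":[0,0,0]},
    {"delta_pos":[-0.08,0,0],"turn":[0,0,0]},
    {"delta_pos":[-0.12,0,0],"turn":[0,0,0]},
    {"delta_pos":[-0.12,0,0],"turn":[0,0,0]},
  ],
)

```text
time: 4.3
tool_pos: [0.5552, 0.3184, 0.1351]
orientation: [-0.044, 0.703, 0.046, 0.708]
contact_force: [0.8, -0.1, -2.7]
grip_width: 0.0502
```

Run:
```python
from h import *
go([.626,-.0697,.13],1.502)
```

```text
t 4.3 tcp [0.5552 0.3184 0.1351] yaw_y 1.697 j6 -1.27 F [ 0.82 -0.08 -2.7 ] T [ 0.128 -0.155 -0.002] w 0.0502
 yaw 1.502 dpos [ 0.0043 -0.3939  0.0214] turn [ 0.1951  0.0073 -0.0032]
 yaw 4.644 dpos [ 0.0043 -0.3939  0.0214] turn [-2.9465  0.0047  0.0108]
```

move_arm(
  plan=[
    {"delta_pos":[0,-0.03,0.002],"turn":[0.03,0,0]},
    {"delta_pos":[0,-0.08,0.004],"turn":[0.06,0,0]},
    {"delta_pos":[0,-0.13,0.007],"turn":[0.09,0,0]},
    {"delta_pos":[0,-0.18,0.01],"turn":[0.12,0,0]},
    {"delta_pos":[0,-0.23,0.013],"turn":[0.15,0,0]},
    {"delta_pos":[0,-0.28,0.016],"turn":[0.18,0,0]},
    {"delta_pos":[0,-0.33,0.019],"turn":[0.195,0,0]},
    {"delta_pos":[0,-0.36,0.021],"turn":[0.195,0,0]},
  ],
)

```text
time: 5.1
tool_pos: [0.6187, -0.0408, 0.1288]
orientation: [0.025, 0.707, -0.025, 0.706]
contact_force: [-0.7, 1.1, -2.0]
grip_width: 0.0499
```

move_arm(
  plan=[
    {"delta_pos":[0,-0.03,0],"turn":[0,0,0]},
    {"delta_pos":[0,-0.03,0],"turn":[0,0,0]},
    {"delta_pos":[0,-0.03,0],"turn":[0,0,0]},
    {"delta_pos":[0,-0.03,0],"turn":[0,0,0]},
  ],
)

```text
time: 5.5
tool_pos: [0.6164, -0.0664, 0.1293]
orientation: [0.024, 0.707, -0.024, 0.706]
contact_force: [0.0, 0.1, -2.7]
grip_width: 0.0497
```

Run:
```python
from h import *
go([.626,-.0697,.07],1.502)
```

```text
t 5.5 tcp [ 0.6164 -0.0664  0.1293] yaw_y 1.502 j6 -1.706 F [ 0.04  0.07 -2.69] T [ 0.071 -0.128  0.042] w 0.0497
 yaw 1.502 dpos [ 0.0593 -0.0027  0.0099] turn [ 0.0005 -0.0011 -0.0004]
 yaw 4.644 dpos [ 0.0593 -0.0027  0.0099] turn [-3.1411e+00  6.0000e-04 -1.7000e-03]
```

move_arm(
  plan=[
    {"delta_pos":[0,-0.003,0.01],"turn":[0,0,0]},
    {"delta_pos":[0.03,-0.003,0.01],"turn":[0,0,0]},
    {"delta_pos":[0.059,-0.003,0.01],"turn":[0,0,0]},
    {"delta_pos":[0.059,-0.003,0.01],"turn":[0,0,0]},
    {"delta_pos":[0.059,-0.003,0.01],"turn":[0,0,0]},
  ],
)

```text
time: 6.0
tool_pos: [0.627, -0.0705, 0.0712]
orientation: [0.024, 0.707, -0.024, 0.707]
contact_force: [0.5, 0.3, -2.7]
grip_width: 0.0499
```

Run:
```python
from h import *
snap('scene'); snap('top')
go([.626,-.0697,.0225],1.502)
crop('scene',165,170,305,260,5,'pics/a.png'); crop('top',270,95,340,220,4,'pics/b.png')
a=cv2.imread('pics/a.png');b=cv2.imread('pics/b.png'); a=cv2.resize(a,None,fx=.74,fy=.74)
o=np.zeros((500,a.shape[1]+b.shape[1],3),np.uint8); o[:a.shape[0],:a.shape[1]]=a; o[:b.shape[0],a.shape[1]:]=b; cv2.imwrite('pics/c4.png',o)
```

```text
t 6.1 tcp [ 0.6277 -0.0709  0.0724] yaw_y 1.502 j6 -1.709 F [ 0.44 -0.11 -2.79] T [ 0.073 -0.158  0.039] w 0.0497
 yaw 1.502 dpos [ 0.0499  0.0011 -0.0019] turn [0.0004 0.0021 0.0003]
 yaw 4.644 dpos [ 0.0499  0.0011 -0.0019] turn [-3.1412e+00 -4.0000e-04  3.3000e-03]
```

View pics/c4.png

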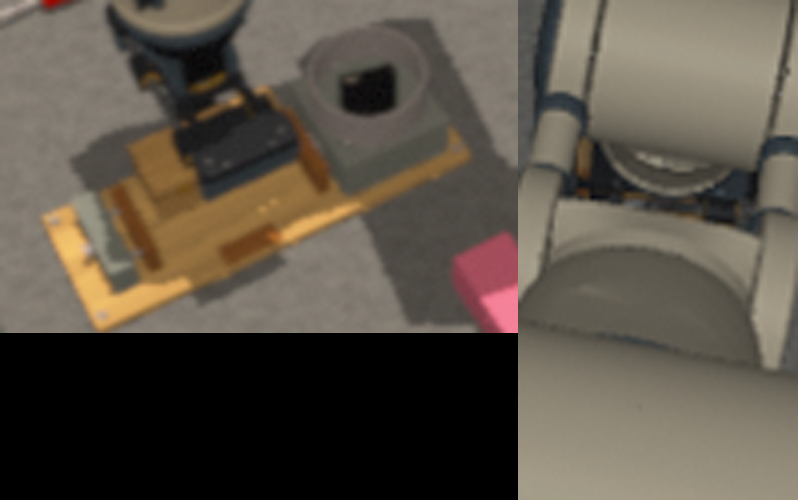

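move_arm(
  plan=[
    {"delta_pos":[0.02,0.001,-0.001],"turn":[0,0,0]},
    {"delta_pos":[0.035,0.001,-0.001],"turn":[0,0,0]},
    {"delta_pos":[0.042,0.001,-0.001],"turn":[0,0,0]},
    {"delta_pos":[0.042,0.001,-0.001],"turn":[0,0,0]},
    {"delta_pos":[0.042,0.001,-0.001],"turn":[0,0,0]},
    {"delta_pos":[0.042,0.001,-0.001],"turn":[0,0,0]},
  ],
)

```text
time: 6.7
tool_pos: [0.6261, -0.07, 0.0296]
orientation: [0.024, 0.706, -0.024, 0.707]
contact_force: [-0.1, -0.2, -3.3]
grip_width: 0.0498
```

Run:
```python
from h import *
snap('scene')
go([.626,-.0697,.0225],1.502)
crop('scene',165,170,305,260,5,'pics/c5.png')
```

```text
t 6.75 tcp [ 0.6261 -0.07    0.0296] yaw_y 1.502 j6 -1.708 F [ 0.55 -0.22 -2.89] T [ 0.103 -0.131  0.004] w 0.0498
 yaw 1.502 dpos [ 0.0071  0.0003 -0.0001] turn [-0.      0.001   0.0001]
 yaw 4.644 dpos [ 0.0071  0.0003 -0.0001] turn [ 3.1416e+00  2.0000e-04 -1.6000e-03]
```

View pics/c5.png

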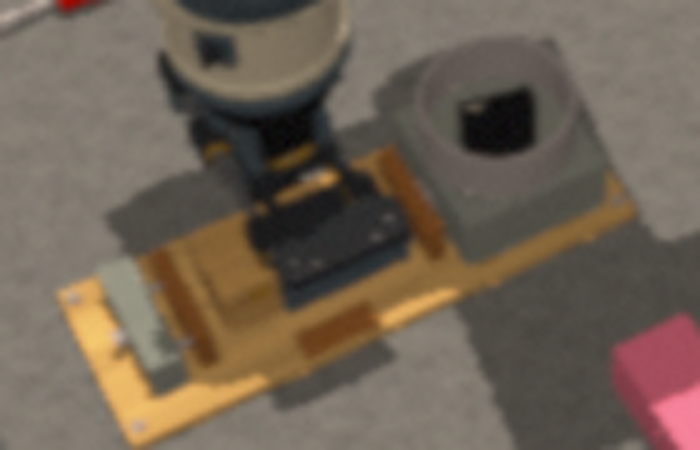

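The box sits squarely between the pad face, at (200,310), and the jaw, at (415,200). It is still carried, with a load of -3 N.

move_arm(
  plan=[
    {"delta_pos":[0.004,0,0],"turn":[0,0,0]},
    {"delta_pos":[0.006,0,0],"turn":[0,0,0]},
    {"delta_pos":[0.007,0,0],"turn":[0,0,0]},
    {"delta_pos":[0.0075,0,0],"turn":[0,0,0]},
    {"delta_pos":[0.0075,0,0],"turn":[0,0,0]},
  ],
)

```text
time: 7.25
tool_pos: [0.6254, -0.0699, 0.0219]
orientation: [0.024, 0.707, -0.024, 0.707]
contact_force: [-4.9, 0.7, 8.6]
grip_width: 0.05
```

Run:
```python
from h import *
go([.626,-.0697,.022],1.502)
```

```text
t 7.25 tcp [ 0.6254 -0.0699  0.0219] yaw_y 1.502 j6 -1.708 F [-4.89  0.7   8.59] T [ 0.189  0.619 -0.032] w 0.05
 yaw 1.502 dpos [-0.0001  0.0002  0.0005] turn [ 0.     -0.0001  0.    ]
 yaw 4.644 dpos [-0.0001  0.0002  0.0005] turn [-3.1416e+00 -0.0000e+00 -2.0000e-04]
```

move_arm(
  plan=[
    {"delta_pos":[0,0,0],"turn":[0,0,0]},
    {"delta_pos":[0,0,0],"turn":[0,0,0]},
    {"delta_pos":[0,0,0],"turn":[0,0,0]},
    {"delta_pos":[-0.03,0,0],"turn":[0,0,0]},
    {"delta_pos":[-0.08,0,0],"turn":[0,0,0]},
    {"delta_pos":[-0.11,0,0],"turn":[0,0,0]},
    {"delta_pos":[-0.11,0,0],"turn":[0,0,0]},
  ],
  grip=0.075,
)

```text
time: 7.95
tool_pos: [0.6281, -0.0704, 0.136]
orientation: [0.024, 0.704, -0.025, 0.709]
contact_force: [0.5, -0.1, -0.6]
grip_width: 0.075
```

Run:
```python
from h import *
snap('scene')
go([.4905,-.0602,.132],1.30)
crop('scene',165,160,305,260,5,'pics/c6.png')
z=np.load('jig.npz'); th=float(z['th']); Rj=np.array([[np.cos(th),-np.sin(th)],[np.sin(th),np.cos(th)]])
P=cloud('scene'); J=(P[...,:2]-z['O'])@Rj
m=(abs(J[...,0]-.022)<.07)&(abs(J[...,1])<.045)&(P[...,2]>.05)&(P[...,2]<.064)
r=cv2.minAreaRect((J[m]*1000).astype(np.float32)); print(r,m.sum(),np.median(P[m][:,2]))
```

```text
t 8.0 tcp [ 0.6269 -0.0701  0.1335] yaw_y 1.502 j6 -1.708 F [-0.33  1.07 -1.  ] T [ 0.107 -0.095 -0.035] w 0.0753
 yaw 1.3 dpos [ 0.0009  0.0005 -0.1367] turn [2.02e-01 4.10e-03 1.00e-04]
 yaw 4.442 dpos [ 0.0009  0.0005 -0.1367] turn [-2.9396e+00 -2.0000e-04  6.1000e-03]
((22.414329528808594, 1.2815208435058594), (120.7652587890625, 53.391639709472656), 0.3526345491409302) 535 0.05476880521458538
```

View pics/c6.png

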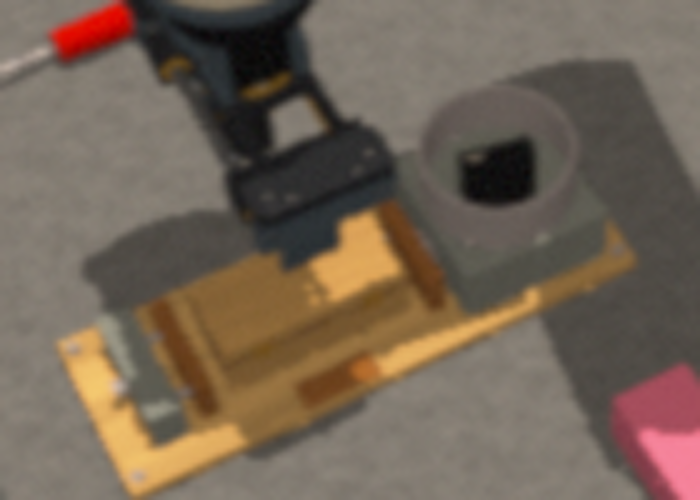

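The box is seated: the cloud gives jig x = 22.4 mm, y = 1.3 mm and a yaw of 0.35°. Next I go above the knob.

move_arm(
  plan=[
    {"delta_pos":[0,0,-0.04],"turn":[0.1,0,0]},
    {"delta_pos":[0,0,-0.09],"turn":[0.2,0,0]},
    {"delta_pos":[0,0,-0.125],"turn":[0.202,0,0]},
    {"delta_pos":[0,0,-0.137],"turn":[0.202,0,0]},
    {"delta_pos":[0,0,-0.137],"turn":[0.202,0,0]},
    {"delta_pos":[0,0,-0.137],"turn":[0.202,0,0]},
    {"delta_pos":[0,0,-0.137],"turn":[0.202,0,0]},
    {"delta_pos":[0,0,-0.137],"turn":[0.202,0,0]},
  ],
  grip=0.036,
)

```text
time: 8.8
tool_pos: [0.49, -0.0606, 0.1312]
orientation: [0.095, 0.701, -0.095, 0.701]
contact_force: [0.1, -1.0, 0.7]
grip_width: 0.036
```

Run:
```python
from h import *
snap('scene')
go([.4903,-.0604,.072],1.30)
crop('scene',205,120,325,220,6,'pics/c7.png')
```

```text
t 8.85 tcp [ 0.4897 -0.0606  0.1312] yaw_y 1.3 j6 -1.544 F [0.54 0.58 0.39] T [ 0.079 -0.095 -0.014] w 0.0364
 yaw 1.3 dpos [0.0592 0.0003 0.0005] turn [ 0.0002  0.0002 -0.    ]
 yaw 4.442 dpos [0.0592 0.0003 0.0005] turn [-3.1414e+00  0.0000e+00  3.0000e-04]
```

View pics/c7.png

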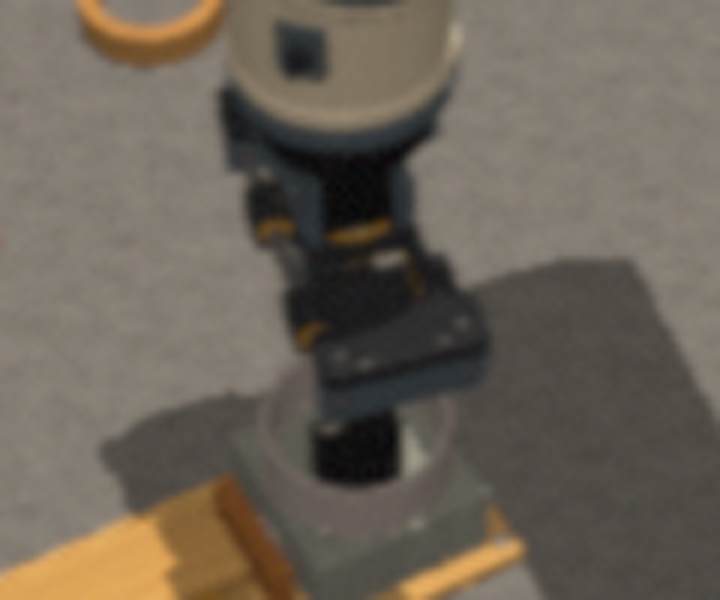

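The near finger, at (400,370), is parallel to the bar and inside the ring. Going down.

move_arm(
  plan=[
    {"delta_pos":[0.02,0,0.0005],"turn":[0,0,0]},
    {"delta_pos":[0.035,0,0.0005],"turn":[0,0,0]},
    {"delta_pos":[0.04,0,0.0005],"turn":[0,0,0]},
    {"delta_pos":[0.045,0,0.0005],"turn":[0,0,0]},
    {"delta_pos":[0.045,0,0.0005],"turn":[0,0,0]},
  ],
)

```text
time: 9.35
tool_pos: [0.4895, -0.0606, 0.0863]
orientation: [0.095, 0.701, -0.095, 0.701]
contact_force: [0.9, -0.2, -0.1]
grip_width: 0.0362
```

move_arm(
  plan=[
    {"delta_pos":[0.006,0,0],"turn":[0,0,0]},
    {"delta_pos":[0.011,0,0],"turn":[0,0,0]},
    {"delta_pos":[0.0135,0,0],"turn":[0,0,0]},
    {"delta_pos":[0.0135,0,0],"turn":[0,0,0]},
    {"delta_pos":[0.0135,0,0],"turn":[0,0,0]},
  ],
)

```text
time: 9.85
tool_pos: [0.4894, -0.0606, 0.073]
orientation: [0.095, 0.701, -0.095, 0.701]
contact_force: [-0.6, 0.3, -0.4]
grip_width: 0.0359
```

Now close on the bar.

move_arm(
  plan=[
    {"delta_pos":[0,0,0.0007],"turn":[0,0,0]},
    {"delta_pos":[0,0,0.0007],"turn":[0,0,0]},
    {"delta_pos":[0,0,0.0007],"turn":[0,0,0]},
    {"delta_pos":[0,0,0.0007],"turn":[0,0,0]},
    {"delta_pos":[0,0,0.0007],"turn":[0,0,0]},
    {"delta_pos":[0,0,0.0007],"turn":[0,0,0]},
  ],
  grip=0.005,
  force=30,
)

```text
time: 10.45
tool_pos: [0.4902, -0.0606, 0.073]
orientation: [0.096, 0.701, -0.095, 0.701]
contact_force: [1.4, 5.1, 3.5]
grip_width: 0.0138
```

Run:
```python
from h import *
go([.4903,-.0604,.073],1.30)
```

```text
t 10.45 tcp [ 0.4902 -0.0606  0.073 ] yaw_y 1.3 j6 -1.544 F [1.42 5.1  3.47] T [ 0.89  -0.361 -0.112] w 0.0138
 yaw 1.3 dpos [0.     0.0002 0.    ] turn [-0.0001  0.0003 -0.0003]
 yaw 4.442 dpos [0.     0.0002 0.    ] turn [ 3.1415e+00 -4.0000e-04 -4.0000e-04]
```

move_arm(
  plan=[
    {"delta_pos":[0,0.0007,0],"turn":[0,0,0]},
    {"delta_pos":[0,0.0007,0],"turn":[0.05,0,0]},
    {"delta_pos":[0,0.0007,0],"turn":[0.12,0,0]},
    {"delta_pos":[0,0.0007,0],"turn":[0.2,0,0]},
    {"delta_pos":[0,0.0007,0],"turn":[0.28,0,0]},
    {"delta_pos":[0,0.0007,0],"turn":[0.36,0,0]},
    {"delta_pos":[0,0.0007,0],"turn":[0.4,0,0]},
  ],
)

```text
time: 11.15
tool_pos: [0.4903, -0.0604, 0.073]
orientation: [0.234, 0.667, -0.234, 0.667]
contact_force: [-0.1, -0.0, 3.3]
grip_width: 0.0139
```

Run:
```python
from h import *
go([.4903,-.0604,.073],1.30-.4)
```

```text
t 11.15 tcp [ 0.4903 -0.0604  0.073 ] yaw_y 0.897 j6 -1.14 F [-0.05 -0.01  3.34] T [-0.131 -0.096  0.301] w 0.0139
 yaw 0.9 dpos [ 0. -0. -0.] turn [-0.0028  0.0004  0.0003]
 yaw 4.042 dpos [ 0. -0. -0.] turn [ 3.1388e+00  5.0000e-04 -7.0000e-04]
```

```bash
cat >> h.py <<'E'
def avg(n=8):
    L=[]
    for _ in range(n): get_image('top'); o=env.get_obs(); L.append(np.r_[o['contact_force'],o['torque']])
    L=np.array(L); M=R.from_quat(o['orientation']).as_matrix(); print('t',round(o['time'],2),'yaw',round(np.arctan2(M[1,1],M[0,1]),4),'F',L.mean(0)[:3].round(2),'T',L.mean(0)[3:].round(3),'sd',L.std(0)[5].round(3),'w',round(o['grip_width'],4),'tcp',o['tool_pos'].round(4))
E
python3 -c "
from h import *
avg()"
```

```text
t 11.55 yaw 0.9013 F [-0.75 -2.52  5.14] T [-0.495  0.034 -0.21 ] sd 0.096 w 0.014 tcp [ 0.4903 -0.0604  0.073 ]
```

move_arm(
  plan=[
    {"delta_pos":[0,0,0],"turn":[0.06,0,0]},
    {"delta_pos":[0,0,0],"turn":[0.12,0,0]},
    {"delta_pos":[0,0,0],"turn":[0.18,0,0]},
    {"delta_pos":[0,0,0],"turn":[0.24,0,0]},
    {"delta_pos":[0,0,0],"turn":[0.3,0,0]},
  ],
)

```text
time: 12.05
tool_pos: [0.4904, -0.0603, 0.073]
orientation: [0.33, 0.625, -0.33, 0.625]
contact_force: [0.2, -1.5, 6.5]
grip_width: 0.0136
```

```bash
python3 -c "
from h import *
avg()"
```

```text
t 12.45 yaw 0.6026 F [-0.03 -2.3   4.99] T [-0.427 -0.069 -0.198] sd 0.099 w 0.014 tcp [ 0.4904 -0.0603  0.073 ]
```

move_arm(
  plan=[
    {"delta_pos":[0,0,0],"turn":[0.03,0,0]},
    {"delta_pos":[0,0,0],"turn":[0.06,0,0]},
    {"delta_pos":[0,0,0],"turn":[0.09,0,0]},
    {"delta_pos":[0,0,0],"turn":[0.12,0,0]},
    {"delta_pos":[0,0,0],"turn":[0.15,0,0]},
  ],
)

```text
time: 12.95
tool_pos: [0.4905, -0.0603, 0.073]
orientation: [0.375, 0.599, -0.375, 0.599]
contact_force: [0.2, -1.9, 4.8]
grip_width: 0.014
```

```bash
cat >> h.py <<'E'
def tq():
    o=env.get_obs(); M=R.from_quat(o['orientation']).as_matrix(); print('t',round(o['time'],2),'yaw',round(np.arctan2(M[1,1],M[0,1]),4),'F',o['contact_force'].round(1),'Tz',o['torque'][2].round(3),'eff6',o['joint_efforts'][5].round(3),'v6',o['joint_velocities'][5].round(3))
E
python3 -c "
from h import *
tq()
snap('scene')
z=np.load('jig.npz'); th=float(z['th']); Rj=np.array([[np.cos(th),-np.sin(th)],[np.sin(th),np.cos(th)]])
P=cloud('scene'); J=(P[...,:2]-z['O'])@Rj
m=(abs(J[...,0]-.022)<.08)&(abs(J[...,1])<.03)&(P[...,2]>.05)&(P[...,2]<.062)
print(cv2.minAreaRect((J[m]*1000).astype(np.float32)),m.sum())
tq()
crop('scene',165,160,305,260,5,'pics/c8.png')
"
```

```text
t 12.95 yaw 0.4512 F [ 0.2 -1.9  4.8] Tz 0.22 eff6 -0.779 v6 0.301
((30.234832763671875, 1.7901172637939453), (53.49254608154297, 130.7689971923828), 89.48815155029297) 595
t 13.0 yaw 0.4491 F [ 0.5 -3.   5. ] Tz 0.148 eff6 -0.595 v6 -0.051
```

View pics/c8.png

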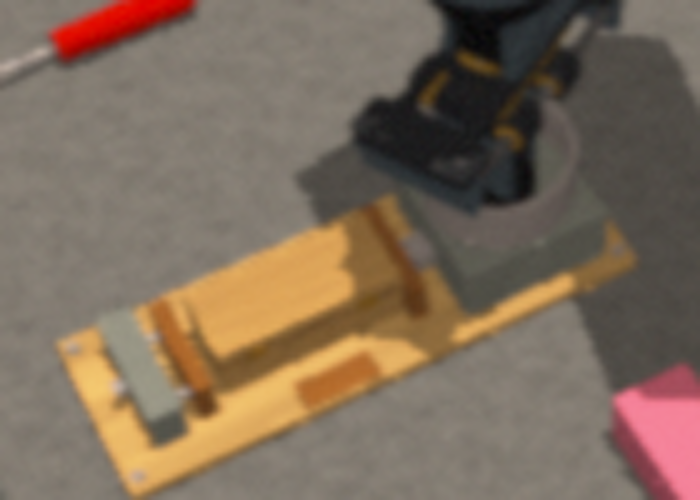

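move_arm(
  plan=[
    {"delta_pos":[0,0,0],"turn":[0.03,0,0]},
    {"delta_pos":[0,0,0],"turn":[0.06,0,0]},
    {"delta_pos":[0,0,0],"turn":[0.09,0,0]},
    {"delta_pos":[0,0,0],"turn":[0.12,0,0]},
    {"delta_pos":[0,0,0],"turn":[0.15,0,0]},
  ],
)

```text
time: 13.5
tool_pos: [0.4906, -0.0602, 0.073]
orientation: [0.42, 0.569, -0.419, 0.569]
contact_force: [0.4, -2.2, 4.5]
grip_width: 0.014
```

```bash
python3 -c "
from h import *
tq()"
```

```text
t 13.5 yaw 0.3005 F [ 0.4 -2.2  4.5] Tz 0.316 eff6 -0.721 v6 0.31
```

move_arm(
  plan=[
    {"delta_pos":[0,0,0],"turn":[0.03,0,0]},
    {"delta_pos":[0,0,0],"turn":[0.06,0,0]},
    {"delta_pos":[0,0,0],"turn":[0.09,0,0]},
  ],
)

```text
time: 13.8
tool_pos: [0.4906, -0.0602, 0.073]
orientation: [0.445, 0.549, -0.445, 0.55]
contact_force: [1.5, -1.5, 5.1]
grip_width: 0.0138
```

```bash
python3 -c "
from h import *
tq()"
```

```text
t 13.8 yaw 0.209 F [ 1.5 -1.5  5.1] Tz 0.267 eff6 -0.76 v6 0.298
```

move_arm(
  plan=[
    {"delta_pos":[0,0,0],"turn":[0.03,0,0]},
    {"delta_pos":[0,0,0],"turn":[0.06,0,0]},
    {"delta_pos":[0,0,0],"turn":[0.09,0,0]},
  ],
)

```text
time: 14.1
tool_pos: [0.4906, -0.0602, 0.073]
orientation: [0.47, 0.529, -0.469, 0.529]
contact_force: [2.2, -2.5, 5.2]
grip_width: 0.0137
```

```bash
python3 -c "
from h import *
tq()"
```

```text
t 14.1 yaw 0.1187 F [ 2.2 -2.5  5.2] Tz 0.272 eff6 -0.72 v6 0.303
```

move_arm(
  plan=[
    {"delta_pos":[0,0,0],"turn":[0.03,0,0]},
    {"delta_pos":[0,0,0],"turn":[0.06,0,0]},
  ],
)

```text
time: 14.3
tool_pos: [0.4906, -0.0602, 0.073]
orientation: [0.485, 0.514, -0.485, 0.515]
contact_force: [2.3, -1.9, 5.2]
grip_width: 0.0139
```

```bash
python3 -c "
from h import *
tq()"
```

```text
t 14.3 yaw 0.0582 F [ 2.3 -1.9  5.2] Tz 0.281 eff6 -0.722 v6 0.3
```

move_arm(
  plan=[
    {"delta_pos":[0,0,0],"turn":[0.03,0,0]},
    {"delta_pos":[0,0,0],"turn":[0.06,0,0]},
  ],
)

```text
time: 14.5
tool_pos: [0.4907, -0.0602, 0.073]
orientation: [0.501, 0.499, -0.5, 0.5]
contact_force: [2.3, -2.2, 4.1]
grip_width: 0.0138
```

```bash
python3 -c "
from h import *
tq()"
```

```text
t 14.5 yaw -0.002 F [ 2.3 -2.2  4.1] Tz 0.341 eff6 -0.72 v6 0.298
```

move_arm(
  plan=[
    {"delta_pos":[0,0,0],"turn":[0.03,0,0]},
    {"delta_pos":[0,0,0],"turn":[0.06,0,0]},
  ],
)

```text
time: 14.7
tool_pos: [0.4907, -0.0602, 0.073]
orientation: [0.515, 0.484, -0.515, 0.485]
contact_force: [3.3, -1.7, 4.0]
grip_width: 0.0143
```

```bash
python3 -c "
from h import *
tq()"
```

```text
t 14.7 yaw -0.062 F [ 3.3 -1.7  4. ] Tz 0.266 eff6 -0.719 v6 0.299
```

move_arm(
  plan=[
    {"delta_pos":[0,0,0],"turn":[0.03,0,0]},
    {"delta_pos":[0,0,0],"turn":[0.06,0,0]},
  ],
)

```text
time: 14.9
tool_pos: [0.4907, -0.0602, 0.073]
orientation: [0.53, 0.468, -0.529, 0.469]
contact_force: [3.7, -1.5, 4.0]
grip_width: 0.0138
```

```bash
python3 -c "
from h import *
tq()"
```

```text
t 14.9 yaw -0.1219 F [ 3.7 -1.5  4. ] Tz 0.311 eff6 -0.684 v6 0.298
```

move_arm(
  plan=[
    {"delta_pos":[0,0,0],"turn":[0.03,0,0]},
    {"delta_pos":[0,0,0],"turn":[0.06,0,0]},
  ],
)

```text
time: 15.1
tool_pos: [0.4907, -0.0602, 0.073]
orientation: [0.544, 0.452, -0.543, 0.453]
contact_force: [3.8, -1.7, 4.4]
grip_width: 0.0137
```

```bash
python3 -c "
from h import *
tq()"
```

```text
t 15.1 yaw -0.1819 F [ 3.8 -1.7  4.4] Tz 0.385 eff6 -0.613 v6 0.301
```

Joint-6 effort now rises by 1.18 N m/rad. That is just what the pad (6 N/mm), the rack (14 mm/rad) and 0.014 N m/N predict. Contact was at yaw ≈ -0.092, so the jaw force is about 7.6 N now. Another 0.055 rad should bring it to about 12 N.

move_arm(
  plan=[
    {"delta_pos":[0,0,0],"turn":[0.03,0,0]},
    {"delta_pos":[0,0,0],"turn":[0.055,0,0]},
  ],
)

```text
time: 15.3
tool_pos: [0.4907, -0.0602, 0.073]
orientation: [0.556, 0.437, -0.555, 0.438]
contact_force: [5.3, -1.0, 4.3]
grip_width: 0.0138
```

```bash
python3 -c "
from h import *
tq(); avg(6); tq()"
```

```text
t 15.3 yaw -0.2369 F [ 5.3 -1.   4.3] Tz 0.476 eff6 -0.231 v6 0.241
t 15.6 yaw -0.2361 F [ 4.81 -2.06  3.79] T [-0.422 -0.926  0.092] sd 0.129 w 0.0137 tcp [ 0.4908 -0.0602  0.073 ]
t 15.6 yaw -0.2361 F [ 4.1 -1.4  4. ] Tz 0.039 eff6 0.022 v6 0.0
```

move_arm(
  plan=[
    {"delta_pos":[0,0,0],"turn":[0,0,0]},
    {"delta_pos":[0,0,0],"turn":[0,0,0]},
    {"delta_pos":[0,0,0],"turn":[0,0,0]},
    {"delta_pos":[0,0,0],"turn":[0,0,0]},
  ],
  grip=0.034,
)

```text
time: 16.0
tool_pos: [0.4899, -0.06, 0.0727]
orientation: [-0.555, -0.438, 0.555, -0.438]
contact_force: [-0.7, 0.2, 0.3]
grip_width: 0.0342
```

move_arm(
  plan=[
    {"delta_pos":[-0.02,0,0],"turn":[0,0,0]},
    {"delta_pos":[-0.05,0,0],"turn":[0,0,0]},
    {"delta_pos":[-0.09,0,0],"turn":[0,0,0]},
    {"delta_pos":[-0.12,0,0],"turn":[0,0,0]},
    {"delta_pos":[-0.12,0,0],"turn":[0,0,0]},
    {"delta_pos":[-0.12,0,0],"turn":[0,0,0]},
  ],
)

```text
time: 16.6
tool_pos: [0.4903, -0.0601, 0.1932]
orientation: [0.555, 0.438, -0.555, 0.438]
contact_force: [0.5, 0.5, -0.6]
grip_width: 0.034
```

```bash
python3 -c "
from h import *
tq()
snap('scene')
z=np.load('jig.npz'); th=float(z['th']); Rj=np.array([[np.cos(th),-np.sin(th)],[np.sin(th),np.cos(th)]])
P=cloud('scene'); J=(P[...,:2]-z['O'])@Rj
m=(J[...,0]>-.02)&(J[...,0]<.11)&(abs(J[...,1])<.04)&(P[...,2]>.051)&(P[...,2]<.064)
print(cv2.minAreaRect((J[m]*1000).astype(np.float32)),m.sum(),np.median(P[m][:,2]))
r=np.hypot(J[...,0]+.117,J[...,1]-.0012); m=(r<.03)&(P[...,2]>.082); print(m.sum(), m.sum()>3 and cv2.minAreaRect((P[m][:,:2]*1000).astype(np.float32)))
crop('scene',165,130,305,260,4.5,'pics/c9.png')
"
```

```text
t 16.6 yaw -0.235 F [ 0.5  0.5 -0.6] Tz -0.031 eff6 0.003 v6 -0.0
((38.41001892089844, 0.817718505859375), (115.84400939941406, 53.48162841796875), 0.0230349600315094) 562 0.054886394824801954
914 ((486.84417724609375, -59.08130645751953), (58.510772705078125, 58.36457443237305), 81.87644958496094)
```

View pics/c9.png

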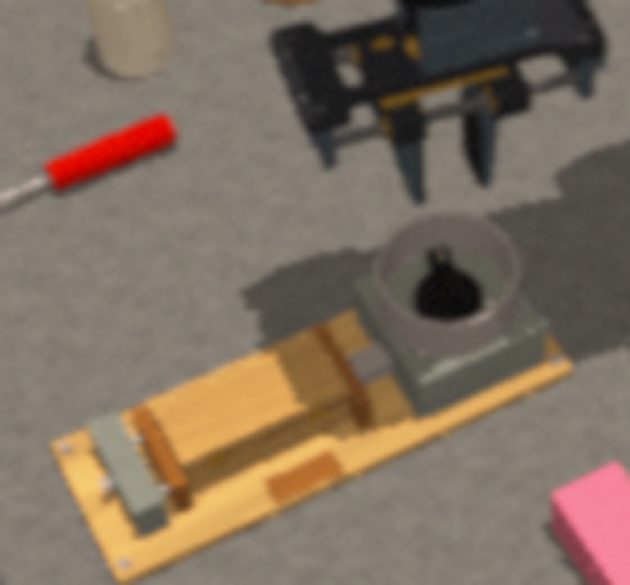

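The box is pinched between jaw and pad. Its far end is at jig x ≈ 96 mm, so its middle is about 14 mm from the seat (limit 30 mm), and it is square. The gripper is clear, so I hand in.

```bash
python3 -c "
from rig import env
print(env.sign_off())"
```

```text
the job is handed in; nothing more can be done
None
```

I placed the box on the jig's board, turned the knob clockwise about 1.54 rad in one grip, let go and lifted clear. The job was handed in at 16.6 s; no verdict is reported, so the result rests on my own checks.

- **Clamp force:** I estimate about 12 N on the jaw. This comes from the joint-6 effort, which rose at the rate the jig's figures predict (about 1.18 N m/rad) from contact at yaw ≈ -0.092. I turned 0.145 rad past contact. The jaw force was not measured directly after I let go.
- **Box position:** The last depth check put the box at y ≈ 0.8 mm, square to within about 0.1°, and flat, with its top at 55 mm where 56 mm is expected. Its middle was about 14 mm from the seat towards the stop, within the 30 mm limit. That figure is worked out from its far end, because my mask cut off the jaw end.
- **Guard ring and other things:** The fingers read no load going down and coming out, so I saw no sign of leaning on the ring. I moved nothing else that I know of, but I did not re-measure the bystanders.
- **Checks that did not help:**
  - The wrist torque was noisy, and readings taken while holding still were misleading, so I relied on the joint effort while turning.
  - A brief -4.9 N sideways reading as the box touched the board was gone after release.
  - The final automatic fit of the knob bar failed, so I judged the knob only from the picture.

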